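# Ticket the cheese case and hold its hatch for stocking

## Task

Get the cheese case ready for a colleague to stock: take the sprung ticket clip from its little stand, squeeze it open and let it close fully home on the top edge of the price rail beside the case, upright with its yellow card on the side away from you. Then lift the case's hatch by its bar past the balance point where the spring takes over, without letting it run up to its end stop, ease it back and finish while still holding it about five degrees below the balance point, where it would fall shut if let go. Do not push the other things on the counter about.

Things in the scene. Friction and masses are not known exactly. Their poses are not given: they have to be found in the camera images.
- case: Cheese case, fixed: white and steel box 300 (x) x 340 (y) x 115 mm high. Origin on the counter, 90 mm behind its front pane, midway across; x points from its front (robot side) to its back, z up. Hatch on top in front; a wing on its left (+y) end carries the price rail. Arc scale at its right end, look only: red tick at the hatch's balance angle, green band 0.61 to 0.70 rad.
- rail_top (a point): Middle of the top edge of the price rail: upright aluminium strip 5 mm thick (x), 150 mm long (y), top 85 mm above the counter, on a foot 10 mm high; axes as the case's. 60 mm in front and 260 mm left of the case's origin. The clip goes astride this edge, anywhere along it with its 22 mm wide jaws wholly on it.
- stand: Small fixed ticket stand: wooden foot 80 (x) x 70 (y) x 12 mm with an upright aluminium strip 5 mm thick (x), 50 mm wide (y), top edge 75 mm above the counter. Origin under the foot's centre, z up; the clip on it starts with its x and y along the stand's.
- clip: Near half of the black sprung ticket clip (50 g in all), a peg standing jaws down, astride the stand's strip at the start. Origin: roof of its throat, which rests on the strip's top edge, at mid strip. z up to the tails, x through the strip to the card (away from the robot), y along the strip. Two flat jaws 22 mm wide (y) reach 22 mm below the origin, 5 mm apart on a strip.
- clip_grip (a point): Where to pinch the clip, from above, along the clip's x: 35 mm above its origin, between the two straight splayed tails (22 mm wide in y, tops 49 mm above the origin), 33 mm over their outsides here, 22 mm when squeezed. It takes about 5 to 8 N to the stop, where the jaws gape 15 mm; a 20 N grip holds it so and carries it. Each half turns 0.2 rad, so clip leans 0.2 rad when squeezed.
- jaw (a joint): Opening angle of the clip, rad: 0 closed on a 5 mm strip (less when closed on nothing), 0.40 squeezed to its stop. The spring closes it; pivot 6 mm above the clip's origin, along y.
- card (a point): Middle of the outer face of the clip's blank yellow card (70 wide, 45 high, 3 mm thick), fixed to the far half of the clip, hanging from 2 to 47 mm below the clip's origin; 9.5 mm from mid strip when the clip is closed.
- hatch (a joint): Angle of the hatch, rad: 0 shut, growing as it opens upward to an end stop at 1.15. Balance point at 0.75 (43 degrees): below it the hatch falls shut (about 1.6 N at the bar when shut, fading to nothing at balance), above it the spring drives it up to the stop by itself with growing force (under 2 N). Holding it at 0.66 takes about 0.4 N up at the bar.
- hatch_handle (a point): Middle of the hatch's round black bar, 12 mm thick, 140 long between two end arms, parallel to the hinge, 115 mm above the counter when shut; clear gap of 39 mm behind it, nothing below. Pinch it from above, a finger before and one behind; it can turn between the fingers, so the gripper may stay pointing down up to 1.0 rad. Axes turn with the hatch (330 mm wide, 950 g).
- hatch_hinge (a point): Middle of the hatch's hinge line, fixed on the case 115 mm above the counter; axes as the case's, hinge along y. The bar moves on a circle of radius 230 mm about it: at hatch angle a (rad) it is 230 cos a in front of the hinge and 230 sin a above it.
- bowl: Bystander, leave alone: white tasting bowl, 100 mm across, 45 high. Origin at the centre of its underside.
- honey: Bystander, leave alone: amber jar with a steel cap, 66 mm across, 100 high. Origin at the centre of its underside.
- vinegar: Bystander, leave alone: dark bottle, 56 mm across, 190 high. Origin at the centre of its underside.
- tin: Bystander, leave alone: green tin, 72 mm across, 90 high. Origin at the centre of its underside.
- wedge: Bystander, leave alone: pale cheese block, 100 x 60 x 55 mm. Origin at the centre of its underside.
- spreader: Bystander, leave alone: flat spreading tool with a wooden handle, 240 mm long. Origin at mid length on its underside.
- mill: Bystander, leave alone: dark wooden pepper mill, 54 mm across, 140 high. Origin at the centre of its underside.

How it is judged:
On the way, in this order (a step that is already met when the one before it is completed fails the run):
1. the clip sits closed, upright and fully home on the price rail, card on the far side, let go by the robot (x of clip in the frame of rail_top between -0.006 and 0.006 m and y of clip in the frame of rail_top between -0.075 and 0.075 m and z of clip in the frame of rail_top between -0.004 and 0.01 m and angle between clip's own z axis and vertical below 0.2 rad and x of card in the frame of rail_top above 0.003 m and value of joint jaw below 0.12 rad and contact force between clip and the arm below 0.1 N and contact force between the fingers and clip below 0.1 N), for 0.3 s.
2. the hatch is raised past its balance point (beyond 0.78 rad) (value of joint hatch above 0.78 rad), for 0.1 s.
At the end, for the whole second after the job is handed in: Fingers hold the hatch still (0.08 rad/s) at 0.55 to 0.735 rad with 0.05 N or more; the clip sits closed and untouched on the price rail, throat at most 10 mm above its edge and 6 mm off its mid plane, within 75 mm of the rail's middle, upright within 0.2 rad, card on the far side (all of step 1 and value of joint hatch between 0.55 and 0.735 rad and velocity of joint hatch between -0.08 and 0.08 rad/s and contact force between the fingers and hatch above 0.05 N); the arm keeps its last pose, push and grip.
It fails at once if the hatch runs up to its end stop (beyond 1.12 rad) (value of joint hatch above 1.12 rad).
It fails at once if a bystander is moved more than 30 mm (distance of any of bowl, honey, vinegar, tin, wedge, spreader, mill from where it was at the start of the episode above 0.03 m).
It also fails if it takes over 46 s, if anything falls off the work surface, if the arm or the gripper's body presses on something with over 40 N, if the wrist force passes 120 N, or if a joint passes its speed limit or range.

## Robot

A 6-joint arm with a two-finger parallel gripper is mounted at the origin on the work surface. World frame = base frame: x ahead of the robot, y to its left, z up, the work surface at z = 0. Lengths are in m, angles in rad, forces in N, time in s.
With the tool pointing down it reaches from about 0.25 to 0.85 m from the base axis. Payload 12.5 kg.
Tool frame: the origin (TCP) lies on the front face of the gripper's body, between the roots of the fingers; the fingertips stand 84 mm ahead of it and the grasp point (between the pads) lies 65 mm ahead of it; z points along the fingers, y is the direction in which the jaws open and shut (so a half turn about z gives the same grasp; the last joint's range is limited). The gripper opens to 93 mm and grips with 3 to 60 N. Pads are 15 mm wide; open, the fingers measure 128 mm over their backs; the gripper's body (75 mm by 188 mm) begins 65 mm behind the grasp point.
Start: joints at [-1.32, 0.351, 1.652, -0, 1.139, -0.085], TCP at [0.181, -0.519, 0.303] pointing down, gripper open.
Joint ranges: [-2.75, 2.75], [-0.79, 2.1], [0.01, 2.65], [-1.57, 4.71], [0.07, 3.14], [-2.87, 2.87]. Speed limits (rad/s): [2.22, 2.22, 2.79, 3.14, 3.14, 3.14].

## Interface

Orientations are given as a 3x3 rotation matrix whose columns are the frame's x, y, z axes.
In Python, from station import bot gives the robot as it stands.
- The arm moves only by the tool move_arm, never from a script. Its argument "deltas" is a list of rows, each a list of 6 numbers: the shift along the tool's x, y, z in mm, then the turn, a rotation vector about the tool's x, y, z in degrees. In form: [[tx, ty, tz, ax, ay, az], ...]. A call has 1 to 20 rows; each row is the pose to reach, as a shift and turn from the pose commanded when the call began, along the tool's axes at that moment; what a row does not reach only later rows make up. A row lasts 1/8 s, in which the tool goes at most 62.5 mm and 10.7 degrees, less where a joint would pass 70% of its speed; a pose out of reach is approached as far as the arm can. A call with a gripper value outside its range is refused whole. "grip" is the opening, from -1 (shut) to 1 (fully open), set as the call begins (left out, the last holds). The fingers move at their own pace and stop on an object; the grip force is fixed at half the most. Time passes only in rows, so rows that repeat a pose let the fingers close. It gives the time, the measured TCP pose, the force and the opening at its end, in the units of the state.
- bot.get_obs(): the state, without advancing time (a new reading comes with each control period).
- bot.camera(name): name is "scene" or "side" or "wrist"; returns a dict with "img" (420x560x3 uint8, red, green, blue), "K" (3x3 intrinsics, pixels), "rvec" (rotation vector, rad) and "tvec" (3), from world to camera coordinates, as OpenCV has them. Camera axes: x right, y down, z forward; pixel columns grow to the right and rows downward; lengths in m; the calibration is good to about 2 mm. A picture is of the moment at which its call begins. There is no depth.
- bot.job_done(): hands the job in, once; it reports no verdict.
Trained networks look in a picture, given as the dict that the camera call returned (one of the last four; its "shot" number tells which), for a name from the list of things; names that differ only in an ending like _2 or _b are one class to them, and where a whole thing is asked for, a point or a joint stands for the part that bears it (a point fixed in the world has none). Each returns a list of dicts, best first, with "p" (0 to 1); they miss things now and then, are a little off and sometimes report something else, mostly with a low value. They report only what shows in the picture. A call takes as long as a camera call.
- bot.outline_of(query, picture): "region" (420x560 bool, what is visible of it) and "box" ([left, top, right, bottom] in pixels, round what is visible of it).
The state is a dict: "clock": time; "q": joint angles; "qvel": joint speeds; "effort": joint torques, N m; "ee_pos": TCP position; "eef_rot": TCP orientation; "ft_force": force on the tool from outside, world axes, zero at the start; "wrist_torque": the same for the moment, N m; "finger_gap": finger opening in m.
Only numpy, scipy, OpenCV 4.12 (cv2) and the standard library are available. Lean on these libraries where they do the work, as an engineer would, in place of code of your own. Each camera call takes 0.05 s, during which the arm holds its last target.

## Working session

There is one attempt and no reset: what is moved stays moved. The work goes in short steps, Python scripts to look and compute and a tool call to move; the robot and the scene stay as the last step left them, time stands still between calls to the robot, and variables do not carry over. Pictures are saved under pics/ and viewed, and the job is handed in when it is done.

Besides the shell and the picture viewer there is one more tool, called after "Request:" as name(argument=value, ...), one argument or row to a line, values as JSON. move_arm: Moves the arm, as the interface text tells. Its arguments: {"type":"object","properties":{"deltas":{"type":"array"},"grip":{"type":"number"}},"required":["deltas"]}

```bash
ls; mkdir -p pics
python3 - <<'E'
from station import bot
import cv2
o=bot.get_obs(); print(o)
for n in ["scene","side","wrist"]:
    p=bot.camera(n); cv2.imwrite(f"pics/a_{n}.png",p["img"][:,:,::-1]); print(n,p["K"].tolist(),p["rvec"],p["tvec"],p["shot"])
    for q in ["case","stand","clip","hatch_handle","rail_top","card","vinegar","mill","honey","tin","bowl","wedge","spreader"]:
        try:
            r=bot.outline_of(q,p); print(q,[(round(d["p"],2),[int(v) for v in d["box"]]) for d in r[:2]])
        except Exception as e: print(q,e)
E
```

```text
pics
{'clock': 0.0, 'q': array([-1.31958236e+00,  3.51224734e-01,  1.65236320e+00, -1.10569867e-05,
        1.13909042e+00, -8.45985794e-02]), 'qvel': array([-0.00132027, -0.00049997, -0.00101035,  0.00088696,  0.00097173,
        0.00087405]), 'effort': array([ 2.17212153e-03, -4.97324610e+01, -2.85247761e+01,  6.99774222e-02,
        2.56815786e-02, -1.05692736e-04]), 'ee_pos': array([ 0.18121288, -0.51905543,  0.30223082]), 'eef_rot': array([[ 9.44141342e-01,  3.29540663e-01, -2.79610751e-04],
       [ 3.29540772e-01, -9.44140762e-01,  1.04912543e-03],
       [ 8.17375825e-05, -1.08266583e-03, -9.99999411e-01]]), 'ft_force': array([-0.35268682, -0.6586722 ,  0.85988957]), 'wrist_torque': array([0.03777517, 0.0033328 , 0.0255492 ]), 'finger_gap': 0.09288282286393439}
scene [[382.57818018630394, 0.0, 280.73815767841495], [0.0, 382.57818018630394, 217.44601819756468], [0.0, 0.0, 1.0]] [ 0.79237656  2.46386817 -1.26328232] [ 0.37118886 -0.16517847  1.29974611] 1
case [(0.79, [109, 134, 320, 278])]
stand [(0.96, [344, 271, 391, 308])]
clip [(0.59, [111, 135, 317, 277])]
hatch_handle [(
[... 881 characters left out ...]

mill [(0.81, [235, 303, 260, 355])]
honey [(0.79, [210, 214, 227, 250]), (0.55, [201, 217, 223, 284])]
tin [(0.57, [207, 285, 238, 331]), (0.17, [290, 259, 298, 298])]
bowl [(0.74, [322, 216, 356, 242]), (0.17, [285, 281, 315, 306])]
wedge [(0.88, [314, 185, 347, 211])]
spreader [(0.59, [302, 162, 365, 178])]
wrist [[320.44573449133924, 0.0, 285.4757471388395], [0.0, 320.44573449133924, 206.08956577906892], [0.0, 0.0, 1.0]] [-2.35373522  1.67307427  0.25105934] [-0.55089123 -0.03337567  0.39097039] 3
case [(0.74, [18, 1, 84, 34])]
stand [(0.55, [18, 0, 85, 34])]
clip []
hatch_handle []
rail_top []
card []
vinegar []
mill []
honey []
tin []
bowl []
wedge []
spreader [(0.96, [19, 3, 87, 33])]
```

View pics/a_scene.png

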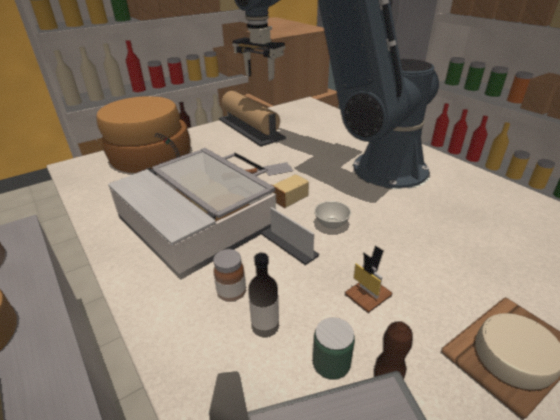

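View pics/a_side.png

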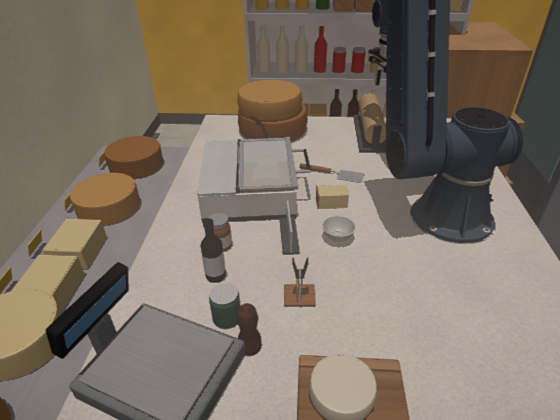

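View pics/a_wrist.png

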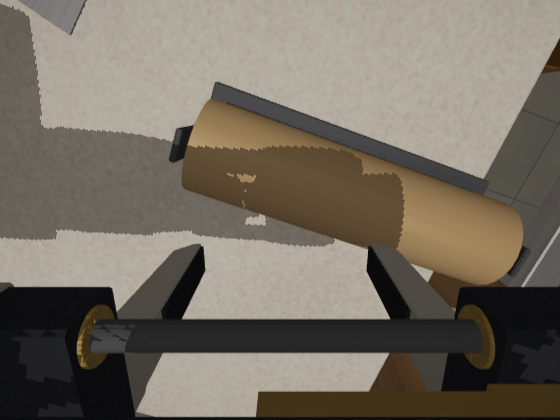

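Run:
```python
import cv2
s=cv2.imread("pics/a_scene.png"); d=cv2.imread("pics/a_side.png")
def c(im,x,y,w,h,f,n): cv2.imwrite(n,cv2.resize(im[y:y+h,x:x+w],None,fx=f,fy=f,interpolation=cv2.INTER_CUBIC))
c(s,255,195,145,115,5,"pics/c1.png"); c(d,260,180,75,130,4.6,"pics/c2.png"); c(s,100,130,200,145,4,"pics/c3.png"); c(d,190,110,130,120,5,"pics/c4.png")
```

```text
(no output)
```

View pics/c1.png

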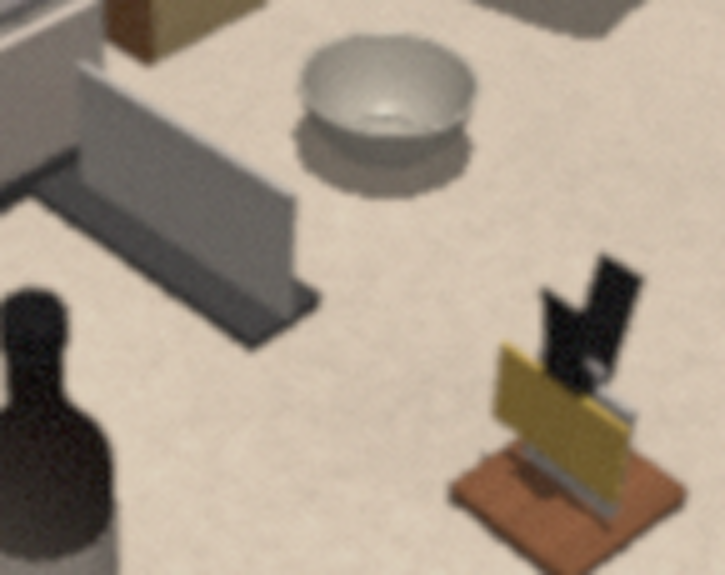

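View pics/c2.png

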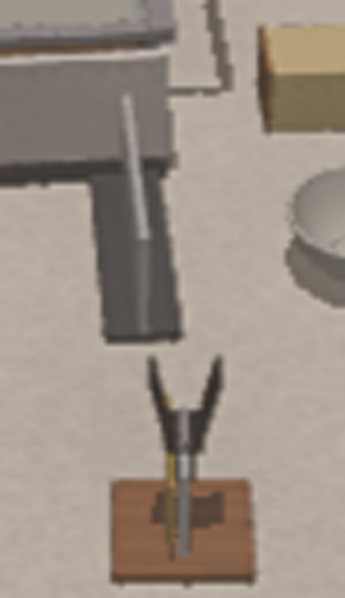

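View pics/c3.png

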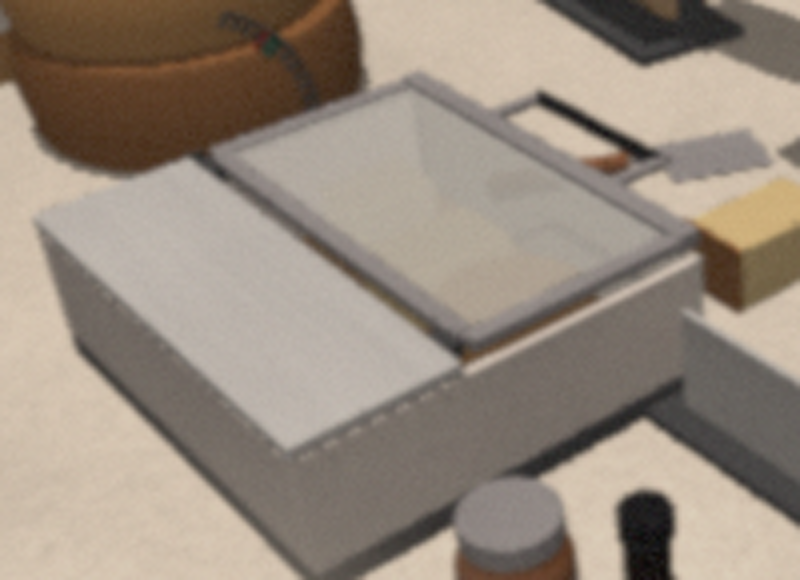

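View pics/c4.png

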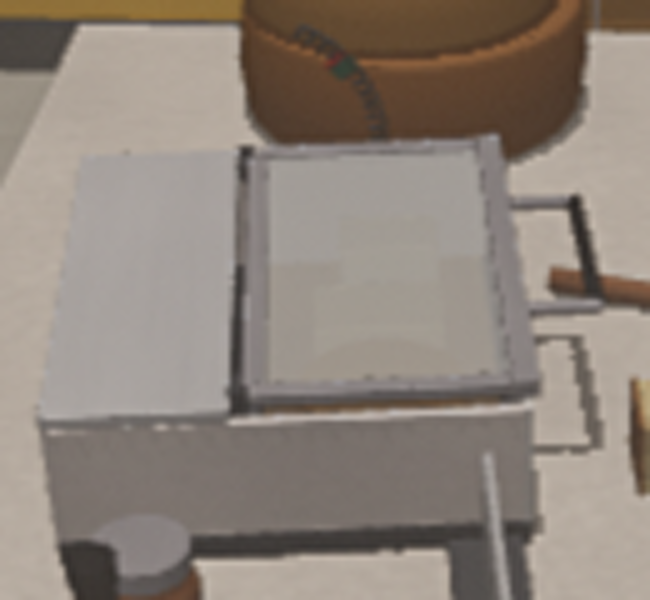

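```bash
cat > h.py <<'E'
import numpy as np, cv2
from scipy.optimize import least_squares
CAM={"scene":(np.array([[382.57818,0,280.738],[0,382.57818,217.446],[0,0,1]]),np.array([0.79237656,2.46386817,-1.26328232]),np.array([0.37118886,-0.16517847,1.29974611])),
"side":(np.array([[425.04319,0,280.2277],[0,425.04319,214.4158],[0,0,1]]),np.array([0.08408033,-2.77669981,1.3771178]),np.array([0.54645472,0.00768164,1.3526707]))}
def proj(c,P): 
    K,r,t=CAM[c] if isinstance(c,str) else (np.array(c["K"]),np.array(c["rvec"]),np.array(c["tvec"]))
    return cv2.projectPoints(np.array(P,float).reshape(-1,1,3),r,t,K,None)[0].reshape(-1,2)
def Rz(a): return np.array([[np.cos(a),-np.sin(a),0],[np.sin(a),np.cos(a),0],[0,0,1]])
E
python3 - <<'E'
from h import *
case=[("scene",(210,170,115),(172,243)),("scene",(210,-170,115),(110,185.5)),("scene",(-90,170,115),(275,194.3)),("scene",(210,170,0),(178.8,274.5)),
("scene",(-60,185,85),(271,207.4)),("scene",(-60,335,85),(314,234.6)),("scene",(-60,335,10),(313.6,257.4)),
("side",(210,170,115),(198.4,194)),("side",(210,-170,115),(206,141)),("side",(-90,170,115),(297,190.4)),("side",(-60,185,85),(287.4,201.1)),("side",(-60,335,85),(291.1,231.7)),("side",(-60,335,10),(291.1,251.7))]
bar=[("scene",-70,(235,154.3)),("scene",70,(265,168.8)),("side",-70,(305.2,150)),("side",70,(310,170.4))]
def f(p):
    r=[]
    for c,P,u in case: r+=list(proj(c,Rz(p[2])@(np.array(P)/1e3)+[p[0],p[1],0])[0]-u)
    for c,y,u in bar: r+=list(proj(c,Rz(p[2])@[p[3],y/1e3,.115]+[p[0],p[1],0])[0]-u)
    return np.array(r)
s=least_squares(f,[.6,0,0,-.13],loss="soft_l1"); p=s.x; print("case",p); print(f(p).reshape(-1,2).round(1).tolist())
print("rail",Rz(p[2])@[-.06,.26,.085]+[p[0],p[1],0],"bar",Rz(p[2])@[p[3],0,.115]+[p[0],p[1],0])
st=[("scene",(40,-35,12),(345,293)),("scene",(-40,35,12),(392,293.4)),("scene",(0,25,75),(381.4,277.4)),
("side",(40,-35,12),(284.3,284.3)),("side",(-40,-35,12),(314.3,284.3)),("side",(40,35,12),(284.3,304)),("side",(-40,35,12),(315,304.3))]
def g(p): return np.array([proj(c,Rz(p[2])@(np.array(P)/1e3)+[p[0],p[1],0])[0]-u for c,P,u in st]).ravel()
s=least_squares(g,[.5,.4,0],loss="soft_l1");print("stand",s.x,g(s.x).reshape(-1,2).round(1).tolist())
E
```

```text
case [ 0.60405604 -0.12056642  0.12659356 -0.14061791]
[[-0.5, -0.7], [-2.2, -2.1], [0.8, -3.6], [1.9, 6.0], [0.3, -0.0], [0.1, -0.7], [-0.6, 0.8], [-1.4, -0.6], [-0.0, -0.4], [-0.1, -1.4], [-0.0, -0.7], [0.3, 0.2], [0.2, 0.4], [0.2, -0.2], [0.4, 1.6], [-0.1, 0.0], [-0.2, 0.6]]
rail [0.51170969 0.12977765 0.085     ] bar [ 0.46456339 -0.13832023  0.115     ]
stand [0.4750166  0.36291823 0.05274515] [[-0.7, -1.5], [1.6, -0.6], [0.6, 0.4], [-0.8, -0.5], [-0.2, -0.5], [-1.0, 0.4], [0.5, 0.2]]
```

```bash
cat >> h.py <<'E'
from scipy.spatial.transform import Rotation as Ro
def delta(bot,pos,R):
    """print delta mm/deg in tool axes from measured pose"""
    o=bot.get_obs(); R0=o["eef_rot"]; 
    d=R0.T@(np.array(pos)-o["ee_pos"])*1e3; a=Ro.from_matrix(R0.T@R).as_rotvec(degrees=True)
    print("delta",d.round(1),a.round(2),"clock",o["clock"],"F",o["ft_force"].round(2),"gap",o["finger_gap"],"q",o["q"].round(2))
def Rdown(yang):  # tool z down, tool y at world yaw angle
    y=np.array([np.cos(yang),np.sin(yang),0]); z=np.array([0,0,-1.]); return np.column_stack([np.cross(y,z),y,z])
E
python3 - <<'E'
from h import *
from station import bot
p=bot.camera("wrist");o=bot.get_obs()
Rc=cv2.Rodrigues(np.array(p["rvec"]))[0]; C=-Rc.T@p["tvec"]
print("cam in tool",o["eef_rot"].T@(C-o["ee_pos"]), "axis", o["eef_rot"].T@Rc.T)
delta(bot,[.475,.363,.33],Rdown(.053)); delta(bot,[.475,.363,.33],Rdown(.053+np.pi))
E
```

```text
cam in tool [ 0.08248532  0.00086802 -0.08089317] axis [[-7.95903728e-04 -9.55854116e-01 -2.93840561e-01]
 [ 9.99999667e-01 -8.13002629e-04 -6.39515326e-05]
 [-1.77764813e-04 -2.93840514e-01  9.55854445e-01]]
delta [ 568.  -736.2  -27.3] [  0.    0.  -73.8] clock 2.15 F [ 0.53 -1.41 -0.47] gap 0.0929956612801531 q [-1.32  0.35  1.65  0.    1.14 -0.08]
delta [ 568.  -736.2  -27.3] [  0.   -0.  106.2] clock 2.15 F [ 0.53 -1.41 -0.47] gap 0.0929956612801531 q [-1.32  0.35  1.65  0.    1.14 -0.08]
```

Request:
move_arm(
  deltas=[
    [568,-736,2,0,0,-73.8],
    [568,-736,2,0,0,-73.8],
    [568,-736,2,0,0,-73.8],
    [568,-736,2,0,0,-73.8],
    [568,-736,2,0,0,-73.8],
    [568,-736,2,0,0,-73.8],
    [568,-736,2,0,0,-73.8],
    [568,-736,2,0,0,-73.8],
    [568,-736,2,0,0,-73.8],
    [568,-736,2,0,0,-73.8],
    [568,-736,2,0,0,-73.8],
    [568,-736,2,0,0,-73.8],
    [568,-736,2,0,0,-73.8],
    [568,-736,2,0,0,-73.8],
    [568,-736,2,0,0,-73.8],
    [568,-736,2,0,0,-73.8],
    [568,-736,2,0,0,-73.8],
    [568,-736,2,0,0,-73.8],
  ],
  grip=1,
)

```text
clock: 4.4
ee_pos: [0.4749, 0.3617, 0.301]
eef_rot: [[-0.052, 0.999, 0.0], [0.999, 0.052, -0.0], [-0.0, 0.0, -1.0]]
ft_force: [0.3, -0.5, 0.4]
finger_gap: 0.0925
```

Run:
```python
from h import *
from station import bot
p=bot.camera("wrist"); im=p["img"][:,:,::-1].copy(); import pickle; pickle.dump(p,open("w1.pkl","wb"))
cv2.imwrite("pics/w1.png",cv2.resize(im,None,fx=1.4,fy=1.4,interpolation=cv2.INTER_CUBIC))
print(proj(p,[(.475,.363,.075),(.475,.363,.124)]))
```

```text
[[285.09915389 192.2557552 ]
 [285.04574139 206.96033509]]
```

View pics/w1.png

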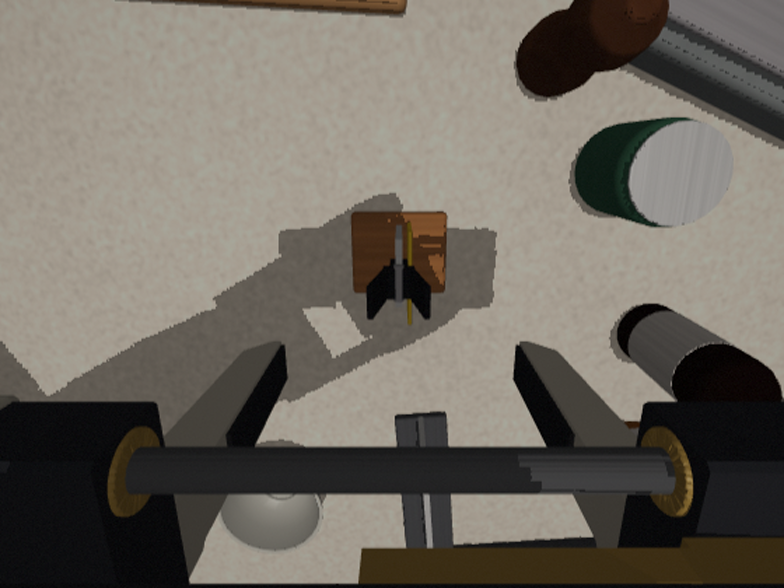

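Run:
```python
from h import *
import pickle
p=pickle.load(open("w1.pkl","rb")); im=p["img"][:,:,::-1]
x0,y0,w,h,f=235,140,100,100,6
c=cv2.resize(im[y0:y0+h,x0:x0+w],None,fx=f,fy=f,interpolation=cv2.INTER_CUBIC)
def T(P): return [Rz(.053)@(np.array(q)/1e3)+[.475,.363,0] for q in P]
for P,col in [([(40,35,12),(-40,35,12),(-40,-35,12),(40,-35,12)],(255,0,0)),([(2.5,25,75),(-2.5,25,75),(-2.5,-25,75),(2.5,-25,75)],(0,0,255)),([(20,11,124),(-20,11,124),(-20,-11,124),(20,-11,124)],(0,255,0)),([(9.5,35,73),(8,-35,73)],(255,0,255))]:
    u=((proj(p,T(P))-[x0,y0]+.5)*f).astype(int); cv2.polylines(c,[u],True,col,1)
cv2.imwrite("pics/w1c.png",c)
```

```text
(no output)
```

View pics/w1c.png

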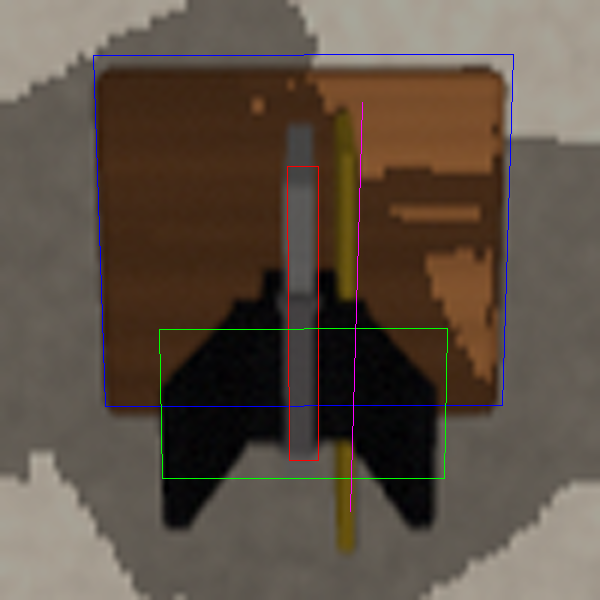

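Request:
move_arm(
  deltas=[
    [-5.5,0,30,0,0,0],
    [-5.5,0,70,0,0,0],
    [-5.5,0,110,0,0,0],
    [-5.5,0,126,0,0,0],
    [-5.5,0,126,0,0,0],
  ],
)

```text
clock: 5.08
ee_pos: [0.4753, 0.357, 0.1748]
eef_rot: [[-0.053, 0.999, -0.001], [0.999, 0.053, -0.0], [-0.0, -0.001, -1.0]]
ft_force: [-0.1, -0.6, 1.2]
finger_gap: 0.0931
```

Run:
```python
from h import *
from station import bot
o=bot.get_obs(); print(o["ee_pos"],o["ft_force"])
p=bot.camera("wrist"); cv2.imwrite("pics/w2.png",p["img"][:,:,::-1])
p=bot.camera("side"); cv2.imwrite("pics/s2.png",cv2.resize(p["img"][200:320,240:360,::-1],None,fx=5,fy=5,interpolation=cv2.INTER_CUBIC))
```

```text
[0.47533134 0.35695425 0.17475045] [-0.12576163 -0.58992211  1.24636156]
```

View pics/w2.png

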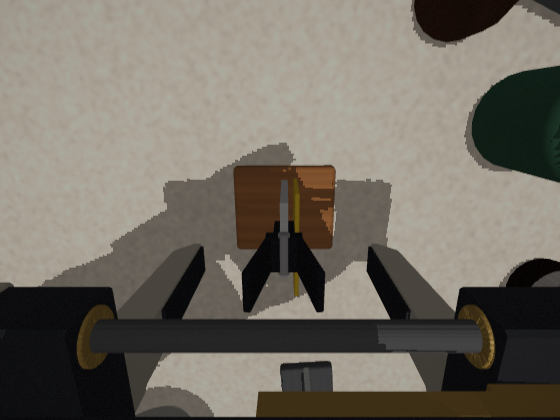

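View pics/s2.png

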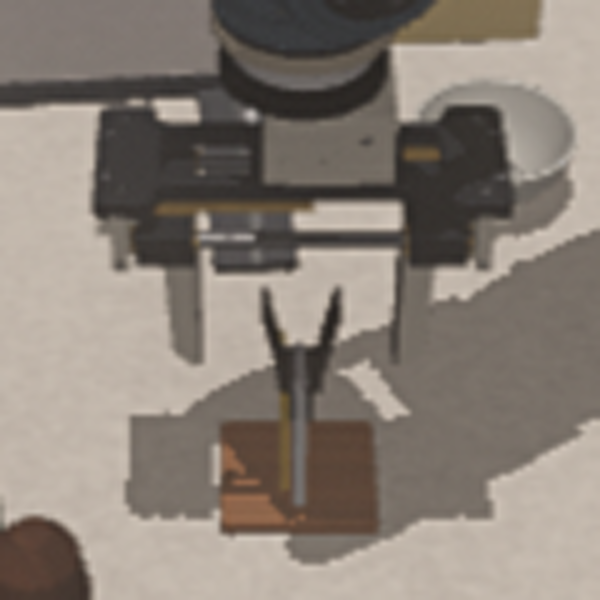

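Request:
move_arm(
  deltas=[
    [0,0,0,0,0,0],
    [0,0,0,0,0,0],
    [0,0,0,0,0,0],
    [0,0,0,0,0,0],
    [0,0,0,0,0,0],
    [0,0,0,0,0,0],
  ],
  grip=-1,
)

```text
clock: 5.92
ee_pos: [0.4751, 0.3573, 0.1747]
eef_rot: [[-0.053, 0.999, -0.001], [0.999, 0.053, -0.0], [-0.0, -0.001, -1.0]]
ft_force: [-1.2, -0.3, 6.4]
finger_gap: 0.0376
```

Run:
```python
from h import *
from station import bot
o=bot.get_obs(); print(o["ee_pos"],o["ft_force"],o["finger_gap"])
p=bot.camera("side"); cv2.imwrite("pics/s3.png",cv2.resize(p["img"][200:320,240:360,::-1],None,fx=5,fy=5,interpolation=cv2.INTER_CUBIC))
```

```text
[0.47513255 0.35731114 0.17471643] [-1.15677326 -0.31125173  6.35547295] 0.03763474611354151
```

View pics/s3.png

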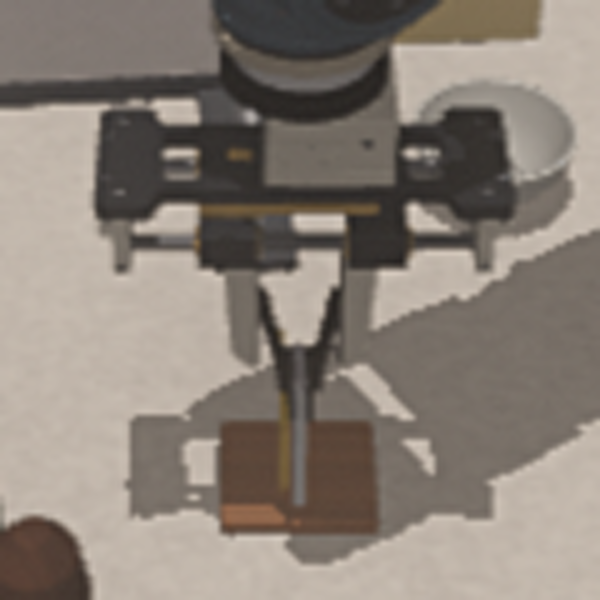

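Still closing; continue.

Request:
move_arm(
  deltas=[
    [0,0,0,0,0,0],
    [0,0,0,0,0,0],
    [0,0,0,0,0,0],
    [0,0,0,0,0,0],
    [0,0,0,0,0,0],
    [0,0,0,0,0,0],
  ],
  grip=-1,
)

```text
clock: 6.72
ee_pos: [0.4756, 0.3578, 0.1761]
eef_rot: [[-0.053, 0.999, 0.001], [0.999, 0.053, 0.001], [0.001, 0.001, -1.0]]
ft_force: [-3.1, 0.0, 10.8]
finger_gap: 0.0212
```

Run:
```python
from h import *
from station import bot
o=bot.get_obs(); print(o["ee_pos"],o["ft_force"],o["finger_gap"])
p=bot.camera("side"); cv2.imwrite("pics/s4.png",cv2.resize(p["img"][200:320,240:360,::-1],None,fx=5,fy=5,interpolation=cv2.INTER_CUBIC))
```

```text
[0.47559908 0.35779683 0.17607591] [-3.09352997  0.01672819 10.78398994] 0.021218800356676486
```

View pics/s4.png

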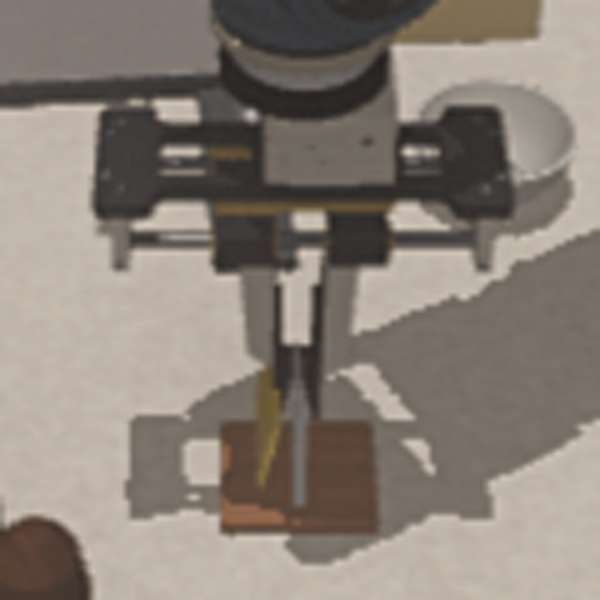

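Run:
```python
from h import *
from station import bot
def tri(a,b,z0):
    f=lambda p:np.r_[proj("scene",p)[0]-a,proj("side",p)[0]-b]
    s=least_squares(f,[.6,.2,z0]); return s.x.round(3),f(s.x).round(1)
print("vin top",tri((262,256),(209,220),.19)); 
print("honey top",tri((229,254),(218.5,218),.1))
y=.127; pos=[.5117,.1298,.28]
delta(bot,pos,Rdown(y));
```

```text
vin top (array([0.701, 0.298, 0.19 ]), array([-0.1, -0.4, -0.1,  0.5]))
honey top (array([0.707, 0.176, 0.108]), array([ 0.2,  0.9,  0.3, -1.2]))
delta [-229.5   24.1 -104.2] [ 0.08 -0.07 -4.24] clock 6.775 F [-2.82  0.03 11.78] gap 0.021030344248769418 q [0.57 0.58 1.63 0.   0.92 0.51]
```

Request:
move_arm(
  deltas=[
    [0,0,-20,0,0,0],
    [0,0,-60,0,0,0],
    [0,0,-104,0,0,0],
    [-40,4,-104,0,0,-1],
    [-90,10,-104,0,0,-2],
    [-140,15,-104,0,0,-3],
    [-190,20,-104,0,0,-4.2],
    [-229,24,-104,0,0,-4.2],
    [-229,24,-104,0,0,-4.2],
    [-229,24,-104,0,0,-4.2],
  ],
)

```text
clock: 8.02
ee_pos: [0.5113, 0.1303, 0.2787]
eef_rot: [[-0.126, 0.992, -0.0], [0.992, 0.126, 0.0], [0.0, -0.0, -1.0]]
ft_force: [0.2, 0.1, -1.5]
finger_gap: 0.0211
```

Run:
```python
from h import *
from station import bot
import pickle
o=bot.get_obs(); print(o["ee_pos"],o["ft_force"],o["finger_gap"])
p=bot.camera("wrist"); pickle.dump((p,o),open("w3.pkl","wb"))
cv2.imwrite("pics/w3.png",p["img"][:,:,::-1])
p2=bot.camera("side"); cv2.imwrite("pics/s5.png",cv2.resize(p2["img"][120:270,200:350,::-1],None,fx=4,fy=4,interpolation=cv2.INTER_CUBIC))
```

```text
[0.51134398 0.13025212 0.27870151] [ 0.16376523  0.06998775 -1.45288534] 0.02107460825585028
```

View pics/w3.png

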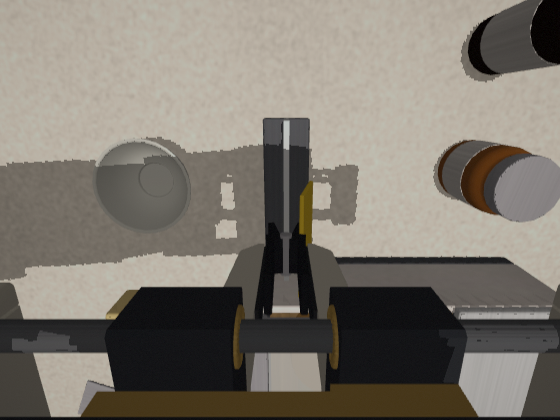

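View pics/s5.png

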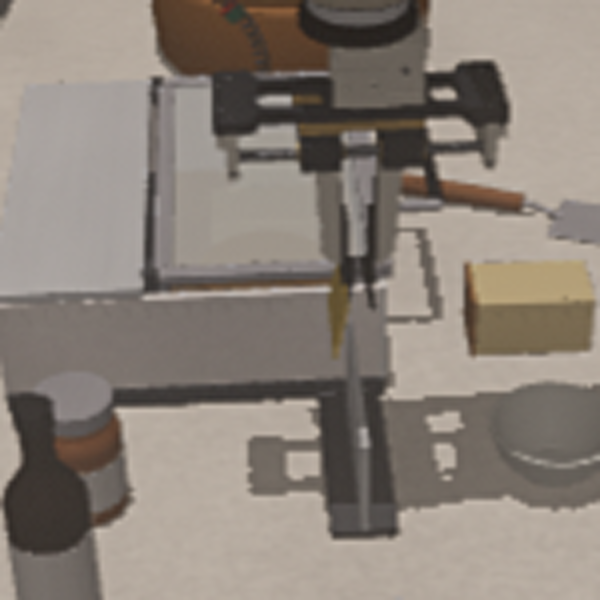

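Run:
```python
from h import *
import pickle
p,o=pickle.load(open("w3.pkl","rb")); im=p["img"][:,:,::-1]
x0,y0,w,h,f=240,110,90,190,4
c=cv2.resize(im[y0:y0+h,x0:x0+w],None,fx=f,fy=f,interpolation=cv2.INTER_CUBIC)
R=Rz(.1266); O=np.array([.5117,.1298,0])
for P,col in [([(2.5,75,85),(-2.5,75,85),(-2.5,-75,85),(2.5,-75,85)],(0,0,255))]:
    u=((proj(p,[R@(np.array(q)/1e3)+O for q in P])-[x0,y0]+.5)*f).astype(int); cv2.polylines(c,[u],True,col,1)
cv2.imwrite("pics/w3c.png",c)
```

```text
(no output)
```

View pics/w3c.png

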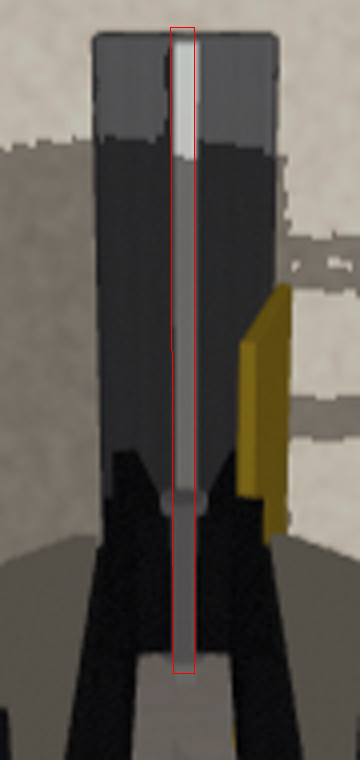

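Request:
move_arm(
  deltas=[
    [0,0,30,0,0,0],
    [0,0,60,0,0,0],
    [0,0,75,0,0,0],
    [0,0,84,0,0,0],
    [0,0,89,0,0,0],
    [0,0,92,0,0,0],
    [0,0,93,0,0,0],
    [0,0,93,0,0,0],
  ],
)

```text
clock: 9.12
ee_pos: [0.5117, 0.13, 0.1864]
eef_rot: [[-0.126, 0.992, 0.001], [0.992, 0.126, 0.0], [0.0, 0.001, -1.0]]
ft_force: [-0.5, 0.1, 2.8]
finger_gap: 0.0212
```

Run:
```python
from h import *
from station import bot
o=bot.get_obs(); print(o["ee_pos"],o["ft_force"],o["finger_gap"])
p=bot.camera("wrist"); cv2.imwrite("pics/w4.png",p["img"][:,:,::-1])
p2=bot.camera("side"); cv2.imwrite("pics/s6.png",cv2.resize(p2["img"][120:270,200:350,::-1],None,fx=4,fy=4,interpolation=cv2.INTER_CUBIC))
```

```text
[0.51165322 0.12996795 0.18635364] [-0.52862287  0.08306515  2.84898039] 0.021205050676988083
```

View pics/w4.png

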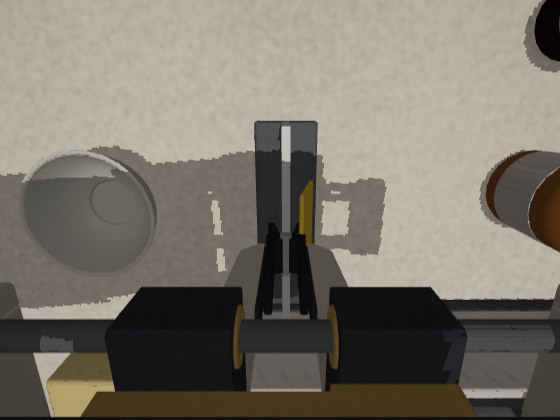

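View pics/s6.png

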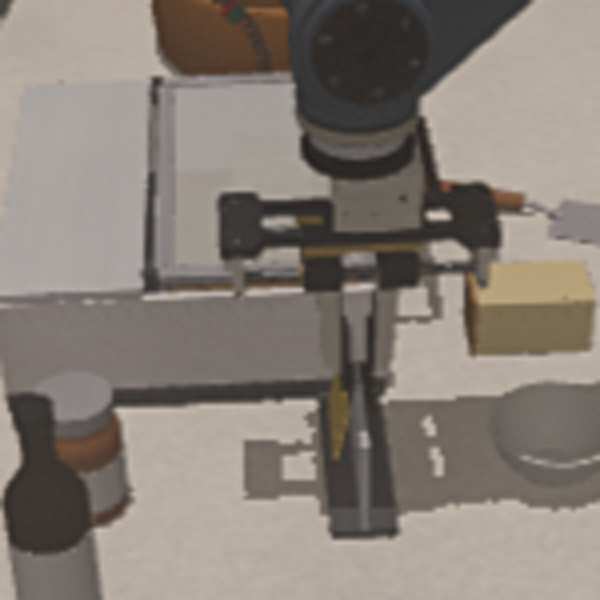

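Request:
move_arm(
  deltas=[
    [0,0,1,0,0,0],
    [0,0,1,0,0,0],
  ],
)

```text
clock: 9.48
ee_pos: [0.5117, 0.13, 0.186]
eef_rot: [[-0.126, 0.992, 0.001], [0.992, 0.126, 0.0], [0.0, 0.001, -1.0]]
ft_force: [-4.8, -0.7, 16.5]
finger_gap: 0.0212
```

Request:
move_arm(
  deltas=[
    [0,0,0,0,0,0],
    [0,0,0,0,0,0],
    [0,0,0,0,0,0],
    [0,0,0,0,0,0],
    [0,0,0,0,0,0],
    [0,0,0,0,0,0],
  ],
  grip=1,
)

```text
clock: 10.22
ee_pos: [0.5114, 0.1299, 0.1847]
eef_rot: [[-0.126, 0.992, -0.0], [0.992, 0.126, -0.0], [0.0, -0.0, -1.0]]
ft_force: [-0.8, -1.4, 0.5]
finger_gap: 0.0768
```

Run:
```python
from h import *
from station import bot
o=bot.get_obs(); print(o["ee_pos"],o["ft_force"],o["finger_gap"])
p=bot.camera("wrist"); cv2.imwrite("pics/w5.png",p["img"][:,:,::-1])
p2=bot.camera("side"); cv2.imwrite("pics/s7.png",cv2.resize(p2["img"][120:270,200:350,::-1],None,fx=4,fy=4,interpolation=cv2.INTER_CUBIC))
```

```text
[0.51140151 0.12990396 0.18470806] [-0.8471483  -1.4003047   0.48153058] 0.07677162585333963
```

View pics/w5.png

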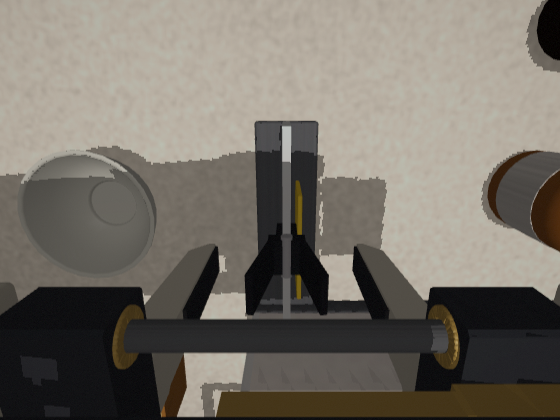

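View pics/s7.png

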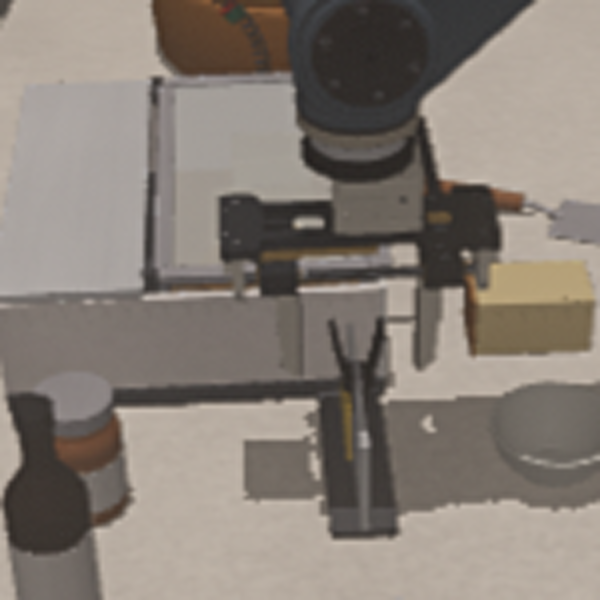

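Run:
```python
from h import *
from station import bot
delta(bot,[.4646,-.1383,.29],Rdown(.1266))
```

```text
delta [-260.2  -80.2 -105.3] [-0.    0.   -0.01] clock 10.325 F [-0.37  0.04 -0.2 ] gap 0.08441567524798209 q [ 0.16  0.47  1.81 -0.    0.86  0.03]
```

Request:
move_arm(
  deltas=[
    [0,0,-10,0,0,0],
    [0,0,-45,0,0,0],
    [0,0,-85,0,0,0],
    [0,0,-105,0,0,0],
    [-20,-5,-105,0,0,0],
  ],
)

```text
clock: 10.95
ee_pos: [0.5095, 0.1099, 0.2922]
eef_rot: [[-0.127, 0.992, 0.004], [0.992, 0.127, 0.001], [0.0, 0.004, -1.0]]
ft_force: [0.3, 1.0, 0.4]
finger_gap: 0.0929
```

Request:
move_arm(
  deltas=[
    [-40,-15,0,0,0,0],
    [-100,-35,0,0,0,0],
    [-160,-55,0,0,0,0],
    [-210,-70,0,0,0,0],
    [-240,-75,0,0,0,0],
    [-240,-75,0,0,0,0],
    [-240,-75,0,0,0,0],
    [-240,-75,0,0,0,0],
  ],
  grip=-0.27,
)

```text
clock: 11.95
ee_pos: [0.4649, -0.1372, 0.2899]
eef_rot: [[-0.127, 0.992, 0.0], [0.992, 0.127, 0.0], [0.0, 0.0, -1.0]]
ft_force: [-0.8, 0.1, -0.3]
finger_gap: 0.0338
```

Run:
```python
from h import *
from station import bot
import pickle
delta(bot,[.4646,-.1383,.18],Rdown(.1266))
o=bot.get_obs()
p=bot.camera("wrist"); pickle.dump((p,o),open("w6.pkl","wb")); im=p["img"][:,:,::-1].copy()
R=Rz(.1266); O=np.array([.4646,-.1383,.115])
for P,col in [([(-6,-70,0),(-6,70,0),(6,70,0),(6,-70,0)],(0,0,255))]:
    u=np.round(proj(p,[R@(np.array(q)/1e3)+O for q in P])*1.4).astype(int)
im=cv2.resize(im,None,fx=1.4,fy=1.4,interpolation=cv2.INTER_CUBIC); cv2.imwrite("pics/w6raw.png",im); cv2.polylines(im,[u],True,(0,0,255),1)
cv2.imwrite("pics/w6.png",im)
p2=bot.camera("side"); cv2.imwrite("pics/s8.png",cv2.resize(p2["img"][120:270,200:350,::-1],None,fx=4,fy=4,interpolation=cv2.INTER_CUBIC))
```

```text
delta [ -1.1  -0.5 109.9] [ 0.   -0.    0.06] clock 11.95 F [-0.75  0.06 -0.27] gap 0.033797782549069906 q [-0.38  0.25  1.83  0.    1.06 -0.51]
```

View pics/w6.png

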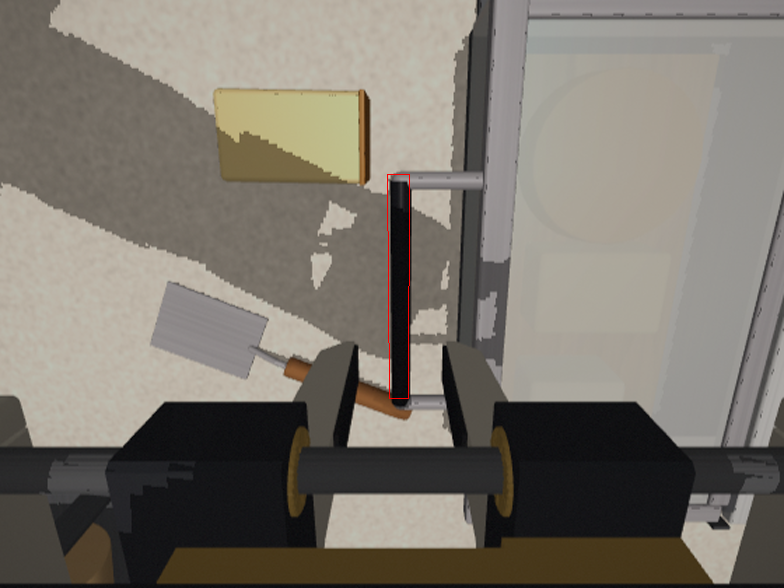

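View pics/s8.png

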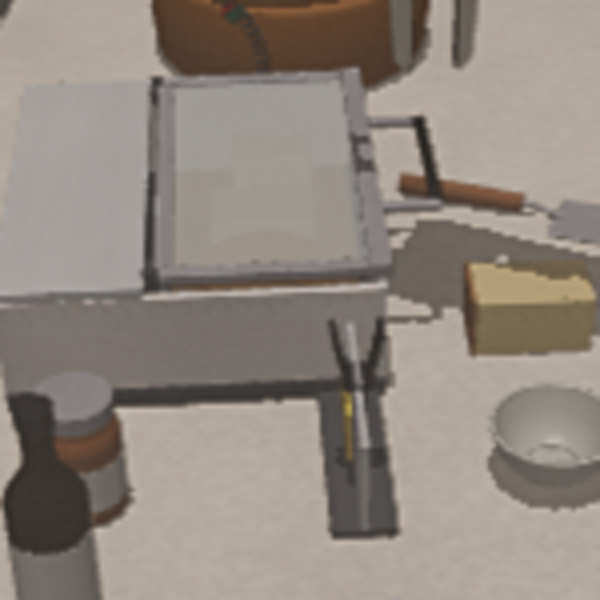

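Request:
move_arm(
  deltas=[
    [0,0,30,0,0,0],
    [0,0,60,0,0,0],
    [0,0,85,0,0,0],
    [0,0,100,0,0,0],
    [0,0,110,0,0,0],
    [0,0,110,0,0,0],
  ],
)

```text
clock: 12.8
ee_pos: [0.4648, -0.138, 0.1796]
eef_rot: [[-0.126, 0.992, -0.0], [0.992, 0.126, 0.0], [0.0, -0.0, -1.0]]
ft_force: [-0.8, -0.3, 0.7]
finger_gap: 0.0342
```

Request:
move_arm(
  deltas=[
    [0,0,0,0,0,0],
    [0,0,0,0,0,0],
    [0,0,0,0,0,0],
    [0,0,0,0,0,0],
    [0,0,0,0,0,0],
    [0,0,0,0,0,0],
  ],
  grip=-1,
)

```text
clock: 13.55
ee_pos: [0.4653, -0.1382, 0.1801]
eef_rot: [[-0.126, 0.992, 0.001], [0.992, 0.126, -0.0], [-0.001, 0.001, -1.0]]
ft_force: [5.4, 1.7, 0.9]
finger_gap: 0.011
```

Run:
```python
from h import *
from station import bot
o=bot.get_obs(); print(o["ee_pos"],o["ft_force"],o["finger_gap"])
p=bot.camera("wrist"); cv2.imwrite("pics/w7.png",p["img"][:,:,::-1])
```

```text
[ 0.46532219 -0.13816114  0.18008333] [5.4342113  1.71725004 0.88321046] 0.011017692310187293
```

View pics/w7.png

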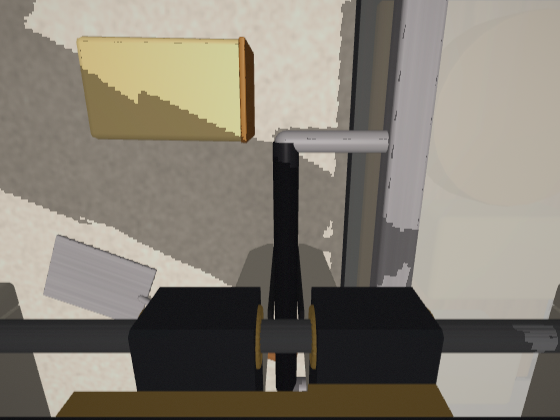

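Request:
move_arm(
  deltas=[
    [0,1,-11.5,0,0,0],
    [0,1.8,-23,0,0,0],
    [0,3.3,-34.4,0,0,0],
    [0,5.3,-45.7,0,0,0],
    [0,8,-57,0,0,0],
    [0,11,-68,0,0,0],
    [0,14.6,-79,0,0,0],
    [0,19,-89.6,0,0,0],
    [0,23.6,-100,0,0,0],
    [0,29,-110.3,0,0,0],
    [0,34.6,-120.2,0,0,0],
    [0,41,-130,0,0,0],
    [0,41,-130,0,0,0],
  ],
)

```text
clock: 15.22
ee_pos: [0.5042, -0.1332, 0.3108]
eef_rot: [[-0.126, 0.992, -0.004], [0.992, 0.126, -0.001], [-0.0, -0.004, -1.0]]
ft_force: [-13.1, -5.6, 6.9]
finger_gap: 0.0113
```

```bash
cat > chk.py <<'E'
from h import *
from station import bot
import sys
o=bot.get_obs(); print(o["ee_pos"],o["ft_force"],o["finger_gap"],o["clock"])
G=o["ee_pos"]+o["eef_rot"]@[0,0,.065]
R=Rz(.1266); H=np.array([.4653,-.1382,.115])+R@[.23,0,0]
d=R.T@(G-H); print("angle",np.arctan2(d[2],-d[0]),"r",np.hypot(d[0],d[2]))
ims=[]
for c,(x,y,w,h) in {"scene":(100,60,220,220),"side":(180,80,160,160)}.items():
    p=bot.camera(c); ims.append(cv2.resize(p["img"][y:y+h,x:x+w,::-1],(400,400),interpolation=cv2.INTER_CUBIC))
cv2.imwrite(sys.argv[1],np.hstack(ims))
E
python3 chk.py pics/h1.png
```

```text
[ 0.50421358 -0.13315366  0.31081077] [-13.07578425  -5.59135231   6.87006671] 0.011303190997864213 15.225
angle 0.6003868074404264 r 0.2315403169583408
```

View pics/h1.png

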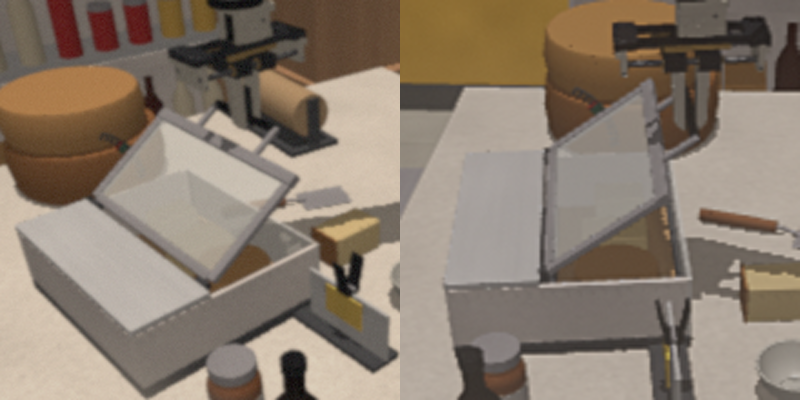

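Request:
move_arm(
  deltas=[
    [0,6,-10,0,0,0],
    [0,13,-19,0,0,0],
    [0,20.7,-27.6,0,0,0],
    [0,28.8,-35.8,0,0,0],
    [0,37.2,-43.6,0,0,0],
    [0,37.2,-43.6,0,0,0],
    [0,37.2,-43.6,0,0,0],
  ],
)

```text
clock: 16.2
ee_pos: [0.5415, -0.1284, 0.355]
eef_rot: [[-0.126, 0.992, -0.002], [0.992, 0.126, -0.001], [-0.001, -0.002, -1.0]]
ft_force: [-10.3, -3.7, 11.9]
finger_gap: 0.0112
```

```bash
python3 chk.py pics/h2.png
```

```text
[ 0.54146268 -0.12841581  0.35501819] [-10.26514978  -3.67052179  11.91652796] 0.011154219793737385 16.2
angle 0.8513122904645385 r 0.23269202733161037
```

View pics/h2.png

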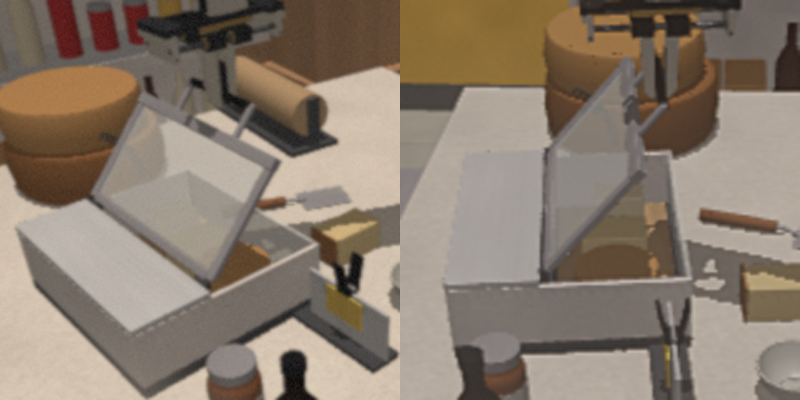

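Request:
move_arm(
  deltas=[
    [0,-4.8,3.2,0,0,0],
    [0,-9.1,7.2,0,0,0],
    [0,-13.2,11.3,0,0,0],
    [0,-17.2,15.4,0,0,0],
    [0,-21,19.7,0,0,0],
    [0,-24.8,24,0,0,0],
    [0,-28,27.8,0,0,0],
    [0,-30.6,31.2,0,0,0],
    [0,-30.6,31.2,0,0,0],
    [0,-30.6,31.2,0,0,0],
    [0,-30.6,31.2,0,0,0],
  ],
)

```text
clock: 17.68
ee_pos: [0.5119, -0.1322, 0.3221]
eef_rot: [[-0.126, 0.992, -0.0], [0.992, 0.126, -0.0], [-0.0, -0.0, -1.0]]
ft_force: [-2.8, -4.0, 3.4]
finger_gap: 0.011
```

```bash
python3 chk.py pics/h3.png
python3 - <<'E'
from h import *
from station import bot
p=bot.camera("scene"); cv2.imwrite("pics/h3s.png",cv2.resize(p["img"][120:300,110:350,::-1],None,fx=3.3,fy=3.3,interpolation=cv2.INTER_CUBIC))
# predicted hatch bar ends for several angles
R=Rz(.1266); H=np.array([.4653,-.1382,.115])+R@[.23,0,0]
for a in [.55,.66,.735]:
    print(a,[proj(c,[R@[-.185*np.cos(a),y,.185*np.sin(a)]+H for y in (-.165,.165)]).round(1).tolist() for c in ("scene","side")])
E
```

```text
[ 0.51186108 -0.13222058  0.32205653] [-2.83658861 -3.98991484  3.42052755] 0.010951745747426554 17.675
angle 0.659869033113626 r 0.2317348102123659
0.55 [[[192.6, 121.3], [266.5, 159.0]], [[282.2, 113.3], [289.4, 160.6]]]
0.66 [[[188.3, 116.9], [262.5, 154.2]], [[278.8, 108.9], [285.4, 155.6]]]
0.735 [[[185.0, 114.1], [259.4, 151.3]], [[276.2, 106.1], [282.2, 152.5]]]
```

View pics/h3.png

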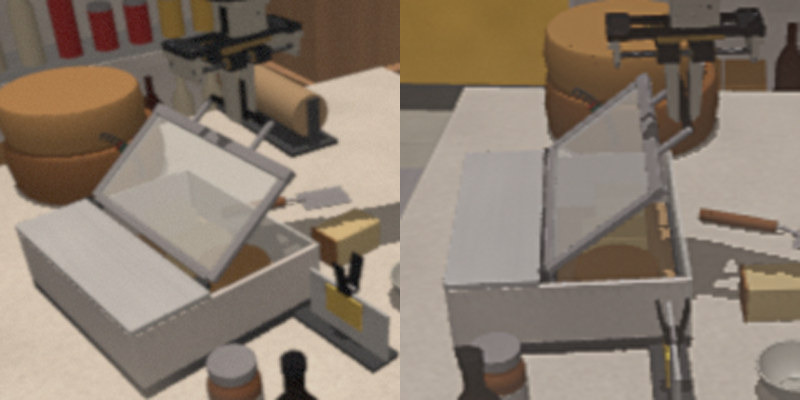

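View pics/h3s.png

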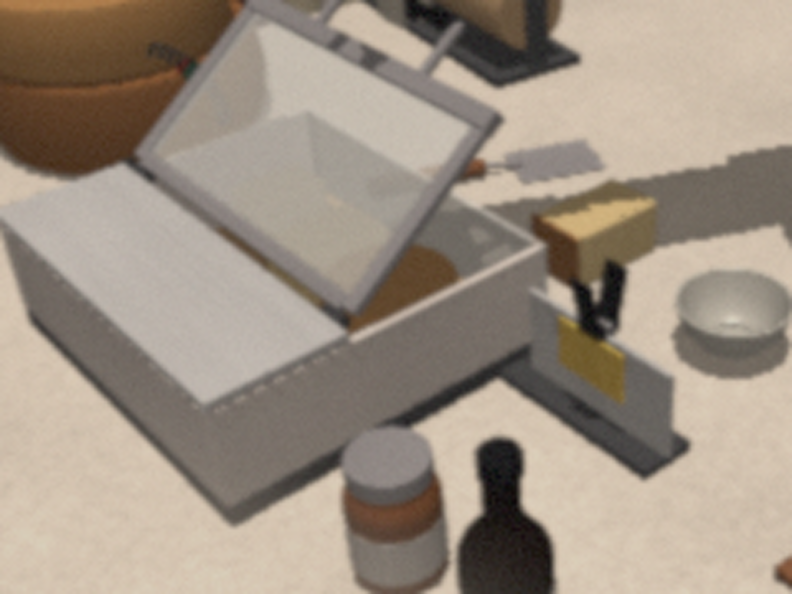

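Run:
```python
from station import bot
o=bot.get_obs(); print(o["qvel"].round(4),o["ft_force"],o["finger_gap"]); print(bot.job_done())
```

```text
[ 0.0012 -0.0005 -0.0001 -0.0027 -0.0002  0.0011] [-3.30699065 -4.22769584  3.13136134] 0.010883467568726093
the job is handed in; nothing more can be done
None
```

The clip is on the price rail, and I handed the job in at about 17.8 s with the gripper holding the hatch at about 0.66 rad. No verdict was reported.

- **Clip:** I squeezed it open on its stand, carried it over and released it near the middle of the price rail. The last pictures show it closed and upright on the edge, with the yellow card on the far side and the gripper well clear.
- **Hatch:** I pinched the bar, raised it to about 0.85 rad (well short of the end stop) and held it there briefly. I then eased it back to 0.66 rad, about five degrees below balance. The hatch's corner in the scene picture agrees with that angle.
- **At hand-in:** The arm was still, the fingers were closed on the bar (gap 11 mm), and the wrist force was about 6 N.
- **Other things on the counter:** None looked moved in the pictures, but I did not measure them.
- **Limits of the checks:**
  - The hatch angle comes from the arm's position and one picture.
  - My estimate of the hinge was about 1–2 mm off, which gave up to about 16 N of sideways load on the bar during the lift. I eased most of that off before handing in.
  - How far down the clip sits was judged from contact force, height and pictures, not measured directly.

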